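# Click out a retractable scriber and lay it in its rest

## Task

Get the retractable scriber ready for marking out: pick it up and, still holding it, press its end button squarely against the round steel pad on the angle plate until the button is fully in and the point is out. Then lay it gently in both notches of the rest, lengthwise centred over them, with the button end towards the rest's tall end plate, and let go. Do not shift the other parts on the bench.

Things in the scene. Friction and masses are not known exactly. Their poses are not given: they have to be found in the camera images.
- scriber_center (a point): Centre of the retractable scriber, whose plain square aluminium body, 110 mm long and 22 x 22 mm, lies on the bench. The point is on its long axis, half-way along the square body, 11 mm above the underside. x runs along the body to the point end, z up. The round steel button's end face lies on the axis at x = -69 mm while out, -59 mm when fully in. Grasp across the 22 mm width, at the middle.
- scriber_nose (a point): Front end of the scriber's tapered nose, on the long axis, 75 mm from the centre towards the point end. The thin point is hidden in the nose while the button is out and comes out 10 mm as it goes in.
- button (a joint): How far the scriber's button is pushed in, m: 0 out (as it starts), 0.010 fully in against its stop. It resists with a steady 6 N of friction, has no return spring and stays where it is pushed; the point moves with it.
- press_pad: Round hard steel pad, 34 mm across, 8 mm proud of the upright face of a steel angle plate (80 mm wide, 95 mm high) bolted to the bench. Origin: centre of the pad's flat face, 60 mm above the bench; x points straight out of the face (level, away from the plate), z up.
- rest: Rest fixed to the bench: dark steel base plate 150 x 50 x 8 mm, two aluminium saddles 10 mm thick, centred at x = -37 and +37 mm (64 mm clear between), and at x = -84 mm a tall end plate 8 mm thick, 62 mm high. Origin on the bench, half-way between the saddles; x runs along the rest from the tall end plate to the open end, where the scriber's point has to face; z up.
- rest_seat (a point): Middle between the rest's two notches, level with their floors, 28 mm above the bench; axes as the rest's. The notches are open-topped, 28 mm wide, stepped out to 38 mm in their top 6 mm; the saddles' tops are 46 mm above the bench. The seated scriber's centre lies 11 mm above this point.
- screwdriver: Bystander: black-handled screwdriver, 160 mm long, 25 mm thick, lying; origin at its underside, long axis along its y.
- grease: Bystander: flat round tin, 70 mm across, 28 mm high; origin at the centre of its underside.
- loose_disc: Bystander: round steel disc with a bore, 62 mm across, 12 mm high; origin at the centre of its underside.
- loose_piston: Bystander: white piston with a stem, standing, 65 mm across, 103 mm high; origin at the centre of its underside.
- key: Bystander: steel hex key, 93 mm long, lying; origin at its underside.
- scriber: The same scriber, about 0.14 kg; origin at the middle of its underside, axes as at its centre. Point end (+x): a dark tapered nose 20 mm long, with four dark grooves in the body behind it. Other end (-x): a round steel button 14 mm in diameter. On its top lies a thin steel clip (no obstacle).
Not all that is in view belongs to the job. What is shaped like the scriber but red is not meant. Leave any purple look-alike of the part that bears press_pad alone.

How it is judged:
By the outcome, as a careful person would: the job done as asked, in the order asked, and still so for the second after the job is handed in, with the robot touching nothing.
It also fails if it takes over 51 s, if anything falls off the work surface, if the arm or the gripper's body presses on something with over 40 N, if the wrist force passes 120 N, or if a joint passes its speed limit or range.

## Robot

A 7-joint arm with a two-finger parallel gripper is mounted at the origin on a cart in front of the work surface, level with it; the furniture and walls round the work are solid. World frame = base frame: x ahead of the robot, y to its left, z up, the work surface at z = 0. Lengths are in m, angles in rad, forces in N, time in s.
With the tool pointing down it reaches from about 0.425 to 0.95 m from the base axis. Payload 4.7 kg.
Tool frame: the origin (TCP) lies between the finger pads; the fingertips stand 25 mm ahead of it and the grasp point (between the pads) lies 6 mm ahead of it; x points along the fingers, z is the direction in which the jaws open and shut, and the axes are right-handed (so a half turn about x gives the same grasp; the last joint's range is limited). The gripper opens to 85 mm and grips with 20 to 120 N. Pads are 22 mm wide; open, the fingers measure 114 mm over their backs; the gripper's body (76 mm by 85 mm) begins 54 mm behind the grasp point. The pads swing forward as they close: fully open they stand 13 mm farther back than shut.
Start: joints at [-1.302, 0.469, -0.049, 1.532, 0.024, 1.141, -0.082], TCP at [0.198, 0.645, 0.256] pointing down, gripper open.
Joint ranges: [-2.59, 2.59], [-0.33, 1.99], [-1.39, 1.29], [0.1, 2.45], [-1.04, 4.18], [0.21, 1.99], [-2.66, 2.66]. Speed limits (rad/s): [2.57, 2.57, 3.14, 3.14, 3.14, 3.14, 3.14].

## Interface

Orientations are given as a 3x3 rotation matrix whose columns are the frame's x, y, z axes.
In Python, from rig import * gives the robot as it stands. Calls block until the motion is done:
- movep(position, orientation): joint-space move of the TCP to a pose.
- move_l(position, attitude=None, feed=0.15, until_force=None): straight line of the TCP; attitude=None keeps the orientation; feed is the mean speed in m/s. With until_force (N) it stops when the force on the tool has changed by that much, and returns True; else False.
- move_joints(angles): joint-space move.
- command_gripper(opening, newtons=None): finger opening in m; newtons is the grip in N (None keeps the last); returns when the fingers have stopped.
- sleep(seconds).
- inverse_kinematics(position, orientation): joint angles nearest the present ones, or None.
- sense(): the state.
- camera(name): name is "scene" or "top" or "wrist"; returns (picture, depth): 400x640x3 uint8, red, green, blue; 400x640 float32, m along the optical axis (not along the pixel's ray), 0 where there is no reading.
- camera_params(name): a dict with "K" (3x3 intrinsics, pixels), "position" and "rotation" of the camera in the world; the wrist camera has in their place "tool_from_camera" (4x4, takes a point from camera to tool coordinates, whose origin is the TCP and whose axes are the tool frame's). Camera axes: x right, y down, z forward; pixel columns grow to the right and rows downward; lengths in m; the calibration is good to about 2 mm. A picture is of the moment at which its call begins: read the wrist's pose just before it. camera_params takes no time and is no camera call.
A pose or a line that the arm cannot do raises Unreachable and nothing moves.
- finish_job(): hands the job in, once; it reports no verdict.
The state is a dict: "time_s": time; "joint_pos": joint angles; "qd": joint speeds; "joint_efforts": joint torques, N m; "position": TCP position; "tcp_rot": TCP orientation; "wrist_force": force on the tool from outside, world axes, zero at the start; "ft_torque": the same for the moment, N m; "finger_gap": finger opening in m.
Only numpy, scipy, OpenCV 4.12 (cv2) and the standard library are available. Lean on these libraries where they do the work, as an engineer would, in place of code of your own. Each camera call takes 0.05 s, during which the arm holds its last target.

## Working session

There is one attempt and no reset: what is moved stays moved. The work goes in short steps, each a Python script; the robot and the scene stay as the last script left them, time stands still between calls to the robot, and variables do not carry over. Pictures are saved under pics/ and viewed, and the job is handed in when it is done.

```bash
ls; mkdir -p pics; python3 - <<'E'
from rig import *
import cv2,numpy as np,pickle
s=sense();print(s["time_s"],s["position"],s["tcp_rot"])
d={}
for n in("scene","top"):
    im,de=camera(n);p=camera_params(n);d[n]=(im,de,p);print(n,p)
    cv2.imwrite(f"pics/{n}0.png",im[:,:,::-1])
print(camera_params("wrist"))
pickle.dump(d,open("d0.pkl","wb"))
E
```

```text
pics
0.0 [0.19787307 0.6447739  0.25523305] [[-5.20025783e-04 -9.56006806e-01  2.93344023e-01]
 [-1.93747858e-03  2.93344475e-01  9.56004846e-01]
 [-9.99997988e-01 -7.12005936e-05 -2.00478940e-03]]
scene {'K': array([[439.69336968,   0.        , 320.63751697],
       [  0.        , 439.69336968, 199.58521335],
       [  0.        ,   0.        ,   1.        ]]), 'position': array([-0.23710148, -0.38814473,  1.11815143]), 'rotation': array([[ 0.43523561, -0.68819126,  0.58048492],
       [-0.90025908, -0.32538041,  0.2892424 ],
       [-0.01017567, -0.64847542, -0.76116758]])}
top {'K': array([[394.99156364,   0.        , 320.31363092],
       [  0.        , 394.99156364, 198.86290311],
       [  0.        ,   0.        ,   1.        ]]), 'position': array([0.48350322, 0.02718341, 1.11721893]), 'rotation': array([[ 0.02245153, -0.99553747,  0.09165738],
       [-0.9996358 , -0.02098135,  0.01697226],
       [-0.01497343, -0.09200505, -0.99564595]])}
{'K': array([[279.80128071,   0.        , 318.69935253],
       [  0.        , 279.80128071, 201.43694599],
       [  0.        ,   0.        ,   1.        ]]), 'tool_from_camera': array([[ 2.43461961e-04, -2.82300481e-01,  9.59326003e-01,
        -1.18313328e-01],
       [-7.06793228e-05, -9.59326034e-01, -2.82300472e-01,
         7.21928327e-02],
       [ 9.99999968e-01,  9.24914193e-07, -2.53512204e-04,
        -7.36228054e-04],
       [ 0.00000000e+00,  0.00000000e+00,  0.00000000e+00,
         1.00000000e+00]])}
```

View pics/scene0.png

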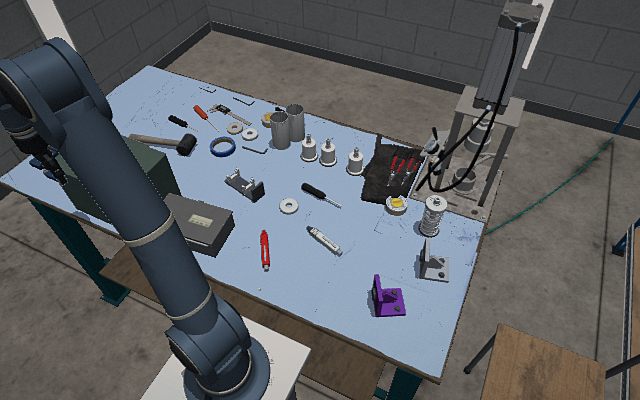

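View pics/top0.png

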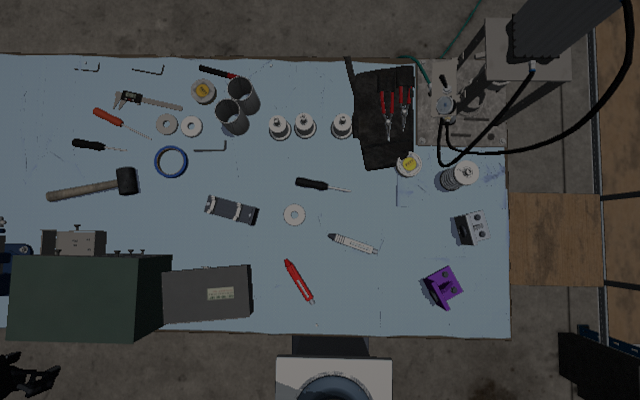

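The top view shows the scriber at about (352,243), with its dark nose at (333,237). The rest is at (232,209), the grey angle plate at (468,228), the purple look-alike at (442,287) and the red one at (298,281). I'll enlarge these.

```bash
python3 - <<'E'
import cv2,pickle,numpy as np
d=pickle.load(open("d0.pkl","rb"))
im=d["top"][0][:,:,::-1]
def crop(im,u0,v0,w,h,s): return cv2.resize(im[v0:v0+h,u0:u0+w],None,fx=s,fy=s,interpolation=cv2.INTER_CUBIC)
a=crop(im,320,225,64,36,6); b=crop(im,200,185,64,44,6); c=crop(im,446,205,64,44,6)
e=crop(d["scene"][0][:,:,::-1],410,232,64,50,6)
out=np.zeros((600,800,3),np.uint8)
out[:216,:384]=a; out[:264,400:784]=b; out[300:564,:384]=c; out[300:600,400:784]=e
cv2.imwrite("pics/crop0.png",out)
E
```

```text
(no output)
```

View pics/crop0.png

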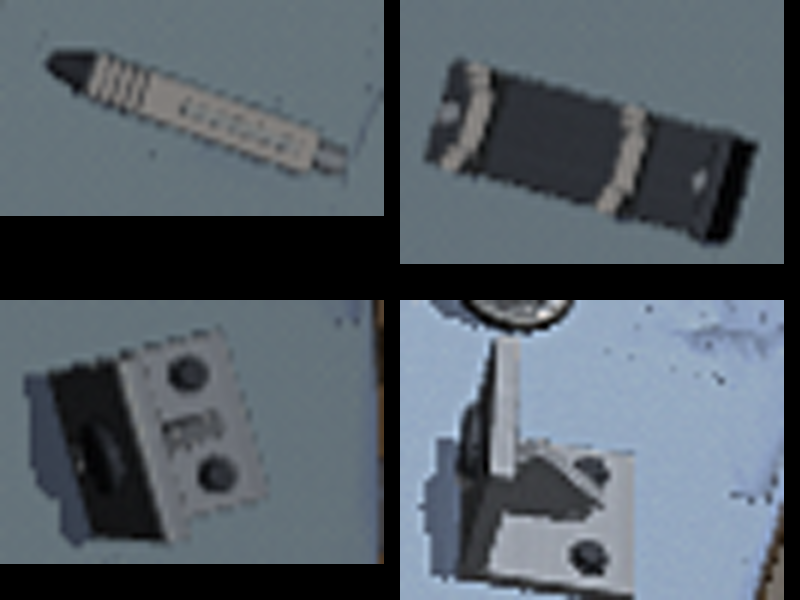

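```bash
cat > h.py <<'E'
import numpy as np,cv2
def cloud(de,p):
    v,u=np.mgrid[0:400,0:640]; K=p["K"]
    x=(u-K[0,2])/K[0,0]*de; y=(v-K[1,2])/K[1,1]*de
    return np.stack([x,y,de],-1)@p["rotation"].T+p["position"]
def ray(u,v,z,p):
    K=p["K"];r=p["rotation"]@np.array([(u-K[0,2])/K[0,0],(v-K[1,2])/K[1,1],1]);return p["position"]+r*(z-p["position"][2])/r[2]
E
python3 - <<'E'
import pickle,numpy as np,cv2
from h import *
d=pickle.load(open("d0.pkl","rb"))
for n in("top","scene"):
    im,de,p=d[n]; P=cloud(de,p)
    if n=="top": boxes={"scr":(320,228,384,260),"rest":(200,188,262,228),"plate":(448,206,492,248)}
    else: boxes={"scr":(300,220,345,260),"rest":(220,165,270,203),"plate":(412,235,452,282)}
    for k,(a,b,c,e) in boxes.items():
        Q=P[b:e,a:c].reshape(-1,3); Q=Q[(Q[:,2]>-.05)]
        lo=dict(scr=.012,rest=.036,plate=.085)[k]; hi=dict(scr=.05,rest=.054,plate=.12)[k]
        M=Q[(Q[:,2]>lo)&(Q[:,2]<hi)]
        print(n,k,"bench z",np.median(Q[Q[:,2]<.006,2]),len(M),"med",np.median(M,0),"zmax",M[:,2].max())
        r=cv2.minAreaRect(M[:,:2].astype(np.float32)*1000);print(r)
    Q=P[boxes["rest"][1]:boxes["rest"][3],boxes["rest"][0]:boxes["rest"][2]].reshape(-1,3);M=Q[Q[:,2]>.055];print(" endplate",len(M),cv2.minAreaRect(M[:,:2].astype(np.float32)*1000))
p=d["top"][2]
print("nose",ray(327.5,235.5,.011,p),"btn",ray(377.3,251.8,.011,p))
E
```

```text
top scr bench z 0.0009605154017360285 378 med [ 0.4644717  -0.04647108  0.02164571] zmax 0.029420749037299077
((464.6733093261719, -45.677223205566406), (141.70997619628906, 21.85952377319336), 71.61373901367188)
top rest bench z 0.0008577440086467991 90 med [0.54558381 0.2754673  0.0435644 ] zmax 0.0539120897805061
((547.7329711914062, 286.74786376953125), (130.17300415039062, 49.495338439941406), 75.85407257080078)
top plate bench z 0.0012362548354882819 183 med [ 0.50801381 -0.34364727  0.09410714] zmax 0.09879560583709535
((507.5211181640625, -344.3029479980469), (79.14225006103516, 13.50036907196045), 14.681623458862305)
 endplate 72 ((520.0352172851562, 129.64151000976562), (212.33314514160156, 47.36695098876953), 82.95157623291016)
scene scr bench z 0.002211714974434509 297 med [ 0.45961107 -0.05040996  0.02258346] zmax 0.03185072803496691
((462.3435363769531, -45.98107147216797), (146.44815063476562, 23.844284057617188), 70.21886444091797)
scene rest bench z 0.0018878420068640933 102 med [0.53897182 0.2605757  0.04353163] zmax 0.053969236167825896
((545.1768188476562, 285.5459289550781), (133.40182495117188, 52.15971755981445), 76.6133041381836)
scene plate bench z 0.0026572134457434338 125 med [ 0.50169136 -0.34655765  0.09612945] zmax 0.10236399162295262
((505.190185546875, -345.6085205078125), (81.33877563476562, 12.52314567565918), 15.367685317993164)
 endplate 54 ((148.1099853515625, -67.42800903320312), (1001.711669921875, 39.52330780029297), 37.52037811279297)
nose [0.48320108 0.02370221 0.011     ] btn [ 0.44131244 -0.11524708  0.011     ]
```

```bash
cat >> h.py <<'E'
def R(deg,s=1):
    a=np.radians(deg); y=s*np.array([np.cos(a),np.sin(a),0]); x=np.array([0,0,-1.]); return np.stack([x,y,np.cross(x,y)],1)
E
python3 - <<'E'
from rig import *
from h import *
np.set_printoptions(precision=2,suppress=True)
for s in(1,-1):
  for n,p,a in(("scr",(.4615,-.048,.017),73.2),("scrv",(.4615,-.048,.2),73.2),("pad",(.47,-.27,.066),104.7),("padv",(.47,-.27,.25),104.7),("rest",(.545,.29,.045),75.5),("restv",(.545,.27,.22),75.5)):
    print(s,n,inverse_kinematics(p,R(a,s)))
E
```

```text
1 scr [-0.39  0.56  0.51  2.23 -0.59  0.48  0.29]
1 scrv [-0.66  0.23  0.78  2.11 -0.21  0.88 -0.04]
1 pad [-0.12  0.62  0.76  2.04 -0.65  0.73  1.31]
1 padv [-0.23  0.33  0.85  1.89 -0.29  1.04  1.  ]
1 rest [-0.81  0.64  0.35  1.86 -0.33  0.7  -0.52]
1 restv [-0.86  0.41  0.44  1.76 -0.2   1.01 -0.6 ]
-1 scr [ 0.78  0.76 -1.    2.17  0.97  0.77  1.97]
-1 scrv [ 0.96  0.42 -1.16  2.04  0.46  0.99  2.41]
-1 pad [-0.32  0.81  1.11  2.05 -0.95  0.92 -1.56]
-1 padv [-0.4   0.43  1.12  1.9  -0.44  1.09 -1.99]
-1 rest [-0.37  0.64 -0.26  1.83  0.24  0.71  2.13]
-1 restv [-0.39  0.4  -0.19  1.73  0.09  1.02  2.28]
```

```bash
cat > look.py <<'E'
from rig import *
from h import *
import pickle
def look(name):
    s=sense(); im,de=camera("wrist"); c=camera_params("wrist")
    T=np.eye(4);T[:3,:3]=s["tcp_rot"];T[:3,3]=s["position"];T=T@c["tool_from_camera"]
    p=dict(K=c["K"],position=T[:3,3],rotation=T[:3,:3]); pickle.dump((im,de,p),open(name+".pkl","wb"))
    cv2.imwrite(f"pics/{name}.png",im[:,:,::-1]); print(name,s["time_s"],s["position"],s["wrist_force"])
E
python3 - <<'E'
from look import *
movep((.545,.275,.2),R(75.5)); look("w_rest")
movep((.4615,-.048,.17),R(73.2)); look("w_scr")
E
```

```text
w_rest 1.95 [0.54424635 0.27712229 0.19995858] [-0.90429931 -0.70486715  0.10309269]
w_scr 3.2667 [ 0.46249679 -0.04672023  0.17020462] [0.06563112 0.29025507 0.61971921]
```

View pics/w_rest.png

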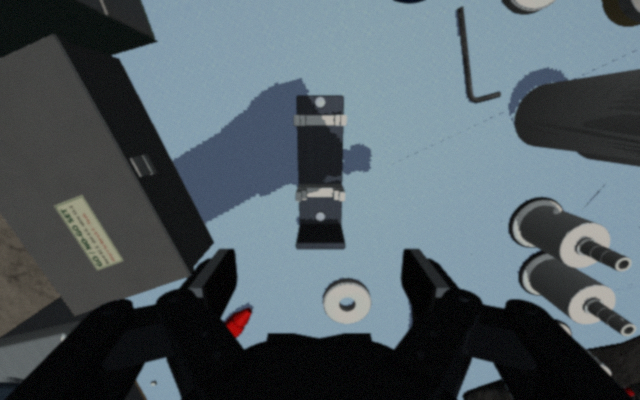

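View pics/w_scr.png

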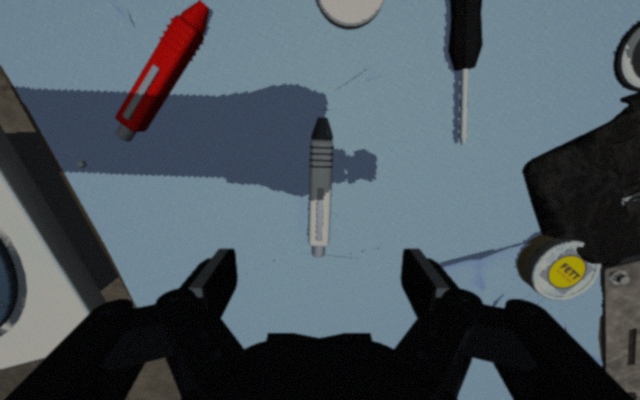

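The rest is at (320,170) with the end plate at the bottom (320,235). The scriber runs from its nose at (322,118) to the button end at (318,257), so it is almost lined up with the tool. I'll crop both to get edges.

```bash
python3 - <<'E'
import cv2,pickle,numpy as np
a=pickle.load(open("w_rest.pkl","rb"))[0][:,:,::-1];b=pickle.load(open("w_scr.pkl","rb"))[0][:,:,::-1]
g=lambda x:np.clip(x.astype(float)*1.6,0,255).astype(np.uint8)
A=g(cv2.resize(a[85:255,270:370],None,fx=3.5,fy=3.5,interpolation=cv2.INTER_CUBIC));B=g(cv2.resize(b[105:275,270:370],None,fx=3.5,fy=3.5,interpolation=cv2.INTER_CUBIC))
cv2.imwrite("pics/crop1.png",np.hstack([A,B]));print(A.shape)
E
```

```text
(595, 350, 3)
```

View pics/crop1.png

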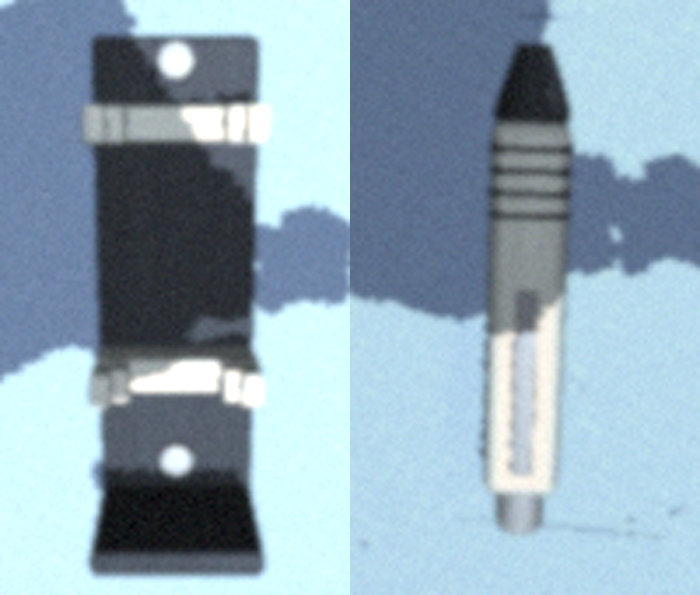

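```bash
python3 - <<'E'
import pickle
from h import *
f=lambda n,x,y,z,p,x0,v0:print(n,np.round(r:=ray(270+(x+.5)/3.5-.5,v0+(y+.5)/3.5-.5,z,p),4)) or r
_,de,p=pickle.load(open("w_rest.pkl","rb"))
print(p["position"])
P=cloud(de,p)
a=f("sad+",177,123,.046,p,0,85);b=f("sad-",177.5,388,.046,p,0,85);e=f("endtop",178,564,.062,p,0,85)
b1=f("b1",176,60,.010,p,0,85);b2=f("b2",176,461,.010,p,0,85)
f("cornL+",84,123,.046,p,0,85);f("cornR+",270,123,.046,p,0,85)
f("cornL-",90,388,.046,p,0,85);f("cornR-",265,388,.046,p,0,85)
f("base+L",93,37,.008,p,0,85);f("base+R",258,37,.008,p,0,85)
def st(u,v):
    d=u-v;print(" mid",(u+v)/2,"len",np.linalg.norm(d),"ang",np.degrees(np.arctan2(d[1],d[0])))
st(a,b);st(b1,b2);st(a,e)
for n,lo,hi in(("saddle",.038,.052),("end",.056,.07)):
    Q=P[85:255,285:360].reshape(-1,3);Q=Q[(Q[:,2]>lo)&(Q[:,2]<hi)]
    print(n,len(Q),np.median(Q[:,2]),cv2.minAreaRect(Q[:,:2].astype(np.float32)*1000))
print("bench",np.median(P[150:240,225:260,2]))
_,de,p=pickle.load(open("w_scr.pkl","rb"));P=cloud(de,p)
n=f("nose",535-350,45,.013,p,0,105);bt=f("btn",520-350,530,.013,p,0,105)
u=f("bodyN",532-350,122,.022,p,0,105);v=f("bodyB",521-350,492,.022,p,0,105);st(n,bt);st(u,v)
d=(n-bt);d/=np.linalg.norm(d);print("c from nose",n-.075*d,"from btn",bt+.069*d)
Q=P[105:275,290:345].reshape(-1,3);Q=Q[(Q[:,2]>.015)&(Q[:,2]<.04)];print(np.median(Q[:,2]),cv2.minAreaRect(Q[:,:2].astype(np.float32)*1000))
print("bench",np.median(P[190:240,345:380,2]))
E
```

```text
[0.56168019 0.34612934 0.31833607]
sad+ [0.5625 0.3452 0.046 ]
sad- [0.5446 0.2742 0.046 ]
endtop [0.533  0.2278 0.062 ]
b1 [0.5667 0.3626 0.01  ]
b2 [0.5357 0.2403 0.01  ]
cornL+ [0.5384 0.3514 0.046 ]
cornR+ [0.5866 0.3391 0.046 ]
cornL- [0.5202 0.2804 0.046 ]
cornR- [0.5691 0.2679 0.046 ]
base+L [0.5445 0.3751 0.008 ]
base+R [0.592  0.3629 0.008 ]
 mid [0.55356595 0.30969172 0.046     ] len 0.07328936425504805 ang 75.89276514868287
 mid [0.55121806 0.30145787 0.01      ] len 0.12616106203236013 ang 75.76362550766345
 mid [0.54772983 0.28649288 0.054     ] len 0.1221848308923709 ang 75.88738499415686
saddle 759 0.04507523392678775 ((547.8628540039062, 289.7362060546875), (123.61324310302734, 49.81181335449219), 75.92462921142578)
end 472 0.06216057977433606 ((532.570556640625, 228.15682983398438), (8.654746055603027, 48.652950286865234), 75.76209259033203)
bench 0.0017638110758325665
nose [0.4864 0.0218 0.013 ]
btn [ 0.441  -0.1156  0.013 ]
bodyN [0.48   0.0032 0.022 ]
bodyB [ 0.4463 -0.0992  0.022 ]
 mid [ 0.46372916 -0.04688755  0.013     ] len 0.14466640686178275 ang 71.69972087981671
 mid [ 0.4631211 -0.0480113  0.022    ] len 0.10777141901556346 ang 71.75957936131451
c from nose [ 0.46289179 -0.04941947  0.013     ] from btn [ 0.46268254 -0.05005217  0.013     ]
0.022314529209940898 ((463.15338134765625, -46.33533477783203), (143.21568298339844, 22.37199592590332), 71.44971466064453)
bench 0.0013956470034061363
```

Checks agree: the saddle spacing is 73 mm (74 expected), the end plate's position fits its 84 mm offset, and the scriber measures 144.7 mm (144 expected). Next I'll look at the pad with the gripper empty.

```bash
python3 - <<'E'
from look import *
movep((.467,-.20,.19),R(105)); look("w_pad")
im=cv2.imread("pics/w_pad.png");cv2.imwrite("pics/w_padx.png",np.clip(cv2.resize(im[120:330,200:440],None,fx=2.8,fy=2.8,interpolation=cv2.INTER_CUBIC).astype(float)*1.8,0,255).astype(np.uint8))
E
```

```text
w_pad 4.1417 [ 0.46745796 -0.19868609  0.18967615] [-0.96793133  0.97360891  0.06796171]
```

View pics/w_pad.png

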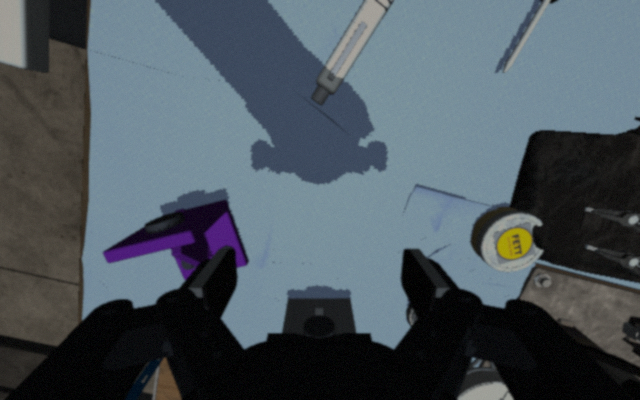

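View pics/w_padx.png

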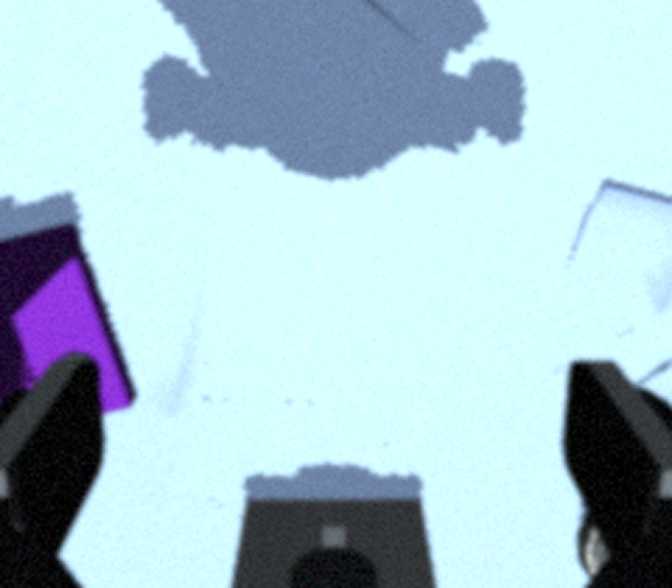

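The bottom edge of the plate's face is at px (288–350, 298), level and centred, and the top of the pad shows at (319,322). The gripper body hides the rest, so I'll fit the face and pad planes from the depth images.

```bash
python3 - <<'E'
import pickle
from h import *
_,de,p=pickle.load(open("w_pad.pkl","rb"));P=cloud(de,p)
A=[ray(200+(x+.5)/2.8-.5,120+(500.5)/2.8-.5,0,p) for x in(247,420)]
print(A,np.linalg.norm(A[0]-A[1]))
m=(A[0]+A[1])/2; t=A[1]-A[0]; t/=np.linalg.norm(t); n=np.array([-t[1],t[0],0]);print("mid",m,"n",n,np.degrees(np.arctan2(n[1],n[0])))
d=pickle.load(open("d0.pkl","rb"))
clouds={"wrist":P[285:340,270:370].reshape(-1,3)}
i,dd,pp=d["top"];clouds["top"]=cloud(dd,pp)[200:252,440:500].reshape(-1,3)
i,dd,pp=d["scene"];clouds["scene"]=cloud(dd,pp)[230:285,405:460].reshape(-1,3)
for k,Q in clouds.items():
    r=Q-m; a=r@n; b=r@t; z=Q[:,2]
    F=(np.abs(b)<.045)&(z>.015)&(z<.09)&(a>-.006)&(a<.02)
    print(k,F.sum())
    S=F&((np.abs(b)>.022)|(z<.038)|(z>.082))&(a<.006)
    T=F&(np.hypot(b,z-.06)<.014)
    for nm,M in(("face",S),("pad",T)):
        if M.sum()>5:
            c=np.polyfit(b[M],a[M],1); print(nm,M.sum(),"a med",np.median(a[M]),"slope deg",np.degrees(np.arctan(c[0])),"b",b[M].min(),b[M].max(),"z",z[M].min(),z[M].max())
    T=(a<-.0)&(a>-.02)&(z>.088)&(z<.105)&(np.abs(b)<.06)
    if T.sum()>5: print("topedge b",np.percentile(b[T],[1,99]),"a",np.percentile(a[T],[1,50,99]),"z",np.median(z[T]),cv2.minAreaRect(Q[T][:,:2].astype(np.float32)*1000))
E
```

```text
[array([ 0.46706824, -0.35219904,  0.        ]), array([ 0.5432778 , -0.33163916,  0.        ])] 0.07893418017907783
mid [ 0.50517302 -0.3419191   0.        ] n [-0.26046862  0.96548231  0.        ] 105.0978699703288
wrist 2098
face 1282 a med 0.002213118427190508 slope deg 0.08988313096156217 b -0.04020886467889551 0.03962829243232888 z 0.01505495329461809 0.0631030290049969
pad 382 a med 0.010219714629326906 slope deg 0.09922348380191913 b -0.01357549720241998 0.013160755952508003 z 0.04608623304754894 0.07366112378675987
top 288
face 168 a med 0.0023594300728910136 slope deg -0.10824856999624473 b -0.0374429302043004 0.04161060468781447 z 0.015561813555702297 0.0898222207303696
pad 28 a med 0.010319914157665575 slope deg 2.690065097499994 b -0.012740334697240025 0.0116130662555211 z 0.04833750867018205 0.07022355924551138
topedge b [-0.03733353  0.04055647] a [-9.62510272e-03 -4.36669619e-03 -7.11423879e-05] z 0.09476411350364655 ((508.0146789550781, -346.2198791503906), (79.1443099975586, 9.680771827697754), 15.007080078125)
scene 145
face 91 a med 0.0016949572456756966 slope deg 3.8497485884976883 b -0.04212566633455833 0.039132781376019075 z 0.01585839693141433 0.08857698124236246
pad 7 a med 0.010161708187581074 slope deg 8.337656272076117 b -0.011511772669907518 0.010680457584242492 z 0.060507092324857625 0.06639607552847049
topedge b [-0.04116912  0.03889499] a [-9.71618499e-03 -4.70955581e-03 -8.81920045e-05] z 0.09627387117060104 ((505.66571044921875, -346.91912841796875), (81.11864471435547, 9.772855758666992), 15.284814834594727)
```

The pad centre comes out at (0.5025, -0.332, 0.060), facing 105.1°. The pad is 8.0 mm proud of the face, as given. Now I'll grasp the scriber.

```bash
python3 - <<'E'
from look import *
c=np.array([.4629,-.0488]);A=R(71.7)
movep((*c,.12),A)
print(move_l((*c,.028),A,feed=.1,until_force=8),sense()["position"])
command_gripper(.0,60)
s=sense();print(s["finger_gap"],s["position"],s["wrist_force"])
move_l((*c,.15),A,feed=.12)
s=sense();print(s["finger_gap"],s["time_s"],s["wrist_force"])
look("w_held")
im=cv2.imread("pics/w_held.png");cv2.imwrite("pics/w_heldx.png",np.clip(cv2.resize(im[100:350,200:440],None,fx=2.4,fy=2.4,interpolation=cv2.INTER_CUBIC).astype(float)*1.8,0,255).astype(np.uint8))
E
```

```text
False [ 0.46333862 -0.04897982  0.02843809]
0.020306365519057068 [ 0.46319216 -0.04879928  0.02837506] [-0.99138057 -0.14730015  5.58733854]
0.020685714192609787 7.8167 [ 0.8826552  -0.40992511 -0.53224805]
w_held 7.8167 [ 0.46230266 -0.04872868  0.14937921] [ 0.8826552  -0.40992511 -0.53224805]
```

View pics/w_heldx.png

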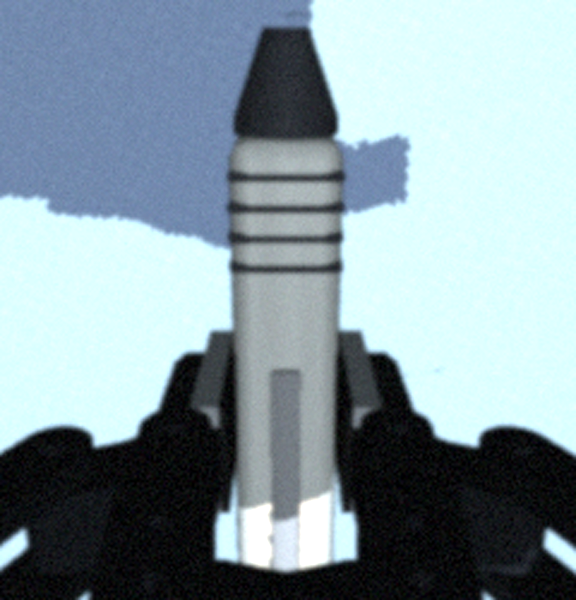

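The scriber is held straight, with a finger gap of 20.7 mm. From this view I'll measure its pose in the tool frame: nose position along the axis, pitch and height.

```bash
cat > held.py <<'E'
from rig import *
from h import *
import pickle,sys
def inh(name):
    im,de,p=pickle.load(open(name+".pkl","rb"));c=camera_params("wrist");T=c["tool_from_camera"];K=c["K"]
    v,u=np.mgrid[0:400,0:640]
    P=np.stack([(u-K[0,2])/K[0,0]*de,(v-K[1,2])/K[1,1]*de,de],-1)@T[:3,:3].T+T[:3,3]
    Q=P[100:340,280:360].reshape(-1,3); x,y,z=Q.T
    M=(x>-.005)&(x<.03)&(np.abs(z)<.007)&(y>0.005)&(y<.052)
    c1=np.polyfit(y[M],x[M],1);print("top surf: x at y=0",c1[1],"pitch deg",np.degrees(np.arctan(c1[0])),M.sum())
    B=(x>-.005)&(x<.016)&(np.abs(z)<.014)&(y>.018)&(y<.05)
    ys=np.linspace(.018,.05,9);mid=[]
    for a,b in zip(ys[:-1],ys[1:]):
        k=B&(y>=a)&(y<b);mid.append((z[k].min()+z[k].max())/2)
    print("z mids",np.round(np.array(mid)*1000,2))
    Nn=(np.abs(z)<.012)&(x>-.005)&(x<.035)&(y<.1);print("nose ymax",np.percentile(y[Nn],[98,99,99.7,100]))
    return T,K
def tr(u,v,X,T,K):
    r=T[:3,:3]@np.array([(u-K[0,2])/K[0,0],(v-K[1,2])/K[1,1],1]);return T[:3,3]+r*(X-T[0,3])/r[0]
E
python3 - <<'E'
from held import *
T,K=inh("w_held")
q=lambda x,y,X:tr(200+(x+.5)/2.4-.5,100+(y+.5)/2.4-.5,X,T,K)
print("nose",q(287,29,.0135),"body front",q(287,138,.0085),"body edges",q(232,200,.0064),q(341,200,.0064),q(234,300,.0064),q(338,300,.0064))
E
```

```text
top surf: x at y=0 0.005119547190928589 pitch deg 0.8720864480978705 2900
z mids [-0.68 -0.38 -0.52 -0.41 -0.53 -0.31 -0.36 -0.41]
nose ymax [0.07073702 0.07285763 0.07413736 0.07462118]
nose [ 1.35000000e-02  7.42606369e-02 -2.31108053e-05] body front [ 8.50000000e-03  5.46135693e-02 -1.85704536e-05] body edges [ 0.0064      0.04315472 -0.01046384] [0.0064     0.04315726 0.01024244] [ 0.0064      0.0228455  -0.01052741] [0.0064     0.02285094 0.01012035]
```

```bash
python3 - <<'E'
from look import *
pc=np.array([.5025,-.3321]);a=105.1;n=np.array([np.cos(np.radians(a)),np.sin(np.radians(a))]);A=R(a);z=.0774
command_gripper(.0,90)
g=lambda d:(*(pc+n*d),z)
movep((*(pc+n*.0895),.15),A)
move_l(g(.0895),A,feed=.12)
sleep(.2)
s=sense();print(s["time_s"],s["position"],s["wrist_force"]);look("w_pre")
hit=move_l(g(.0535),A,feed=.02,until_force=25)
s=sense();d=(s["position"][:2]-pc)@n
print(hit,"d",d,s["position"],s["wrist_force"],s["ft_torque"],s["finger_gap"],s["time_s"])
look("w_press")
im=cv2.imread("pics/w_press.png");cv2.imwrite("pics/w_pressx.png",np.clip(cv2.resize(im[100:350,200:440],None,fx=2.4,fy=2.4,interpolation=cv2.INTER_CUBIC).astype(float)*1.8,0,255).astype(np.uint8))
E
```

```text
9.95 [ 0.47971374 -0.24588927  0.07820059] [-0.80371986 -0.65013066 -1.47269086]
w_pre 9.95 [ 0.47971374 -0.24588927  0.07820059] [-0.80371986 -0.65013066 -1.47269086]
False d 0.05880394971300371 [ 0.48716421 -0.27533101  0.07676949] [-3.75901459 11.36355471  6.68440855] [ 2.02835945  0.68650246 -0.05332709] 0.02020187001531341 11.95
w_press 11.95 [ 0.48716421 -0.27533101  0.07676949] [-3.75901459 11.36355471  6.68440855]
```

View pics/w_pressx.png

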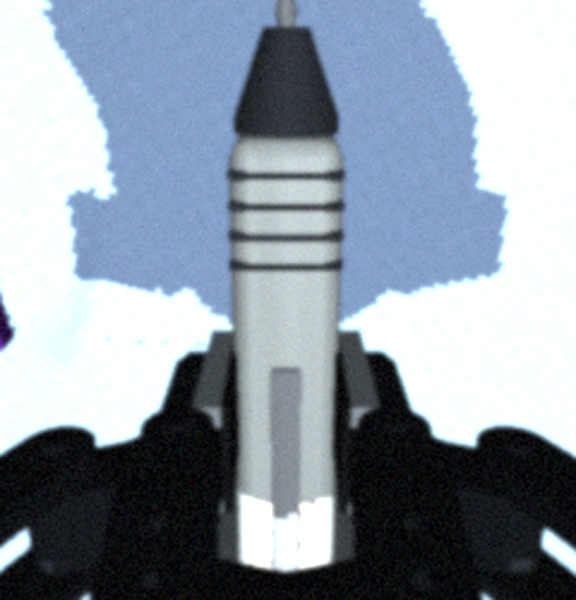

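The point is coming out at (287,0–25) in the crop. The arm is compliant and stopped at 11 N, so I'll push further to be sure the button reaches its stop.

```bash
python3 - <<'E'
from look import *
pc=np.array([.5025,-.3321]);a=105.1;n=np.array([np.cos(np.radians(a)),np.sin(np.radians(a))]);A=R(a);z=.0774
for k in (.049,.045,.041,.037):
    s=sense();p0=s["position"].copy()
    hit=move_l((*(pc+n*k),z),A,feed=.02,until_force=15)
    sleep(.15)
    s=sense();d=(s["position"][:2]-pc)@n;f=s["wrist_force"]
    print(k,hit,"d",d,"z",s["position"][2],"Fn",f[:2]@n,"Fz",f[2],s["finger_gap"],s["time_s"])
    if f[:2]@n>24: break
look("w_press2")
im=cv2.imread("pics/w_press2.png");cv2.imwrite("pics/w_press2x.png",np.clip(cv2.resize(im[80:330,200:440],None,fx=2.4,fy=2.4,interpolation=cv2.INTER_CUBIC).astype(float)*1.8,0,255).astype(np.uint8))
E
```

```text
0.049 False d 0.05853389274890834 z 0.07624745349869003 Fn 20.703894732291904 Fz 10.921803853574216 0.019917879087115783 12.525
0.045 False d 0.05831685760163871 z 0.07578516954149382 Fn 27.78830344871349 Fz 14.740705541116512 0.019623265313791695 13.025
w_press2 13.025 [ 0.48734607 -0.27578645  0.07578517] [-8.88286025 26.38529306 14.74070554]
```

View pics/w_press2x.png

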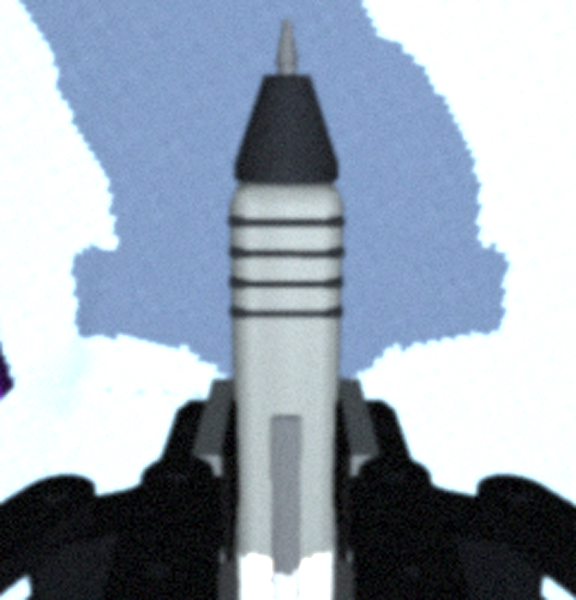

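The button is at its stop: Fn rises 7 N over only 0.2 mm of travel. The point spans crop rows 20–75, about 10–11 mm. I'll back off and re-measure the scriber in the grip.

```bash
python3 - <<'E'
from look import *
from held import *
pc=np.array([.5025,-.3321]);a=105.1;n=np.array([np.cos(np.radians(a)),np.sin(np.radians(a))]);A=R(a);z=.0774
move_l((*(pc+n*.10),z),A,feed=.08)
move_l((*(pc+n*.11),.16),A,feed=.15)
rc=np.array([.5535,.3096]);AR=R(75.85);m=AR[:2,1]
movep((*(rc+m*.0005),.15),AR); sleep(.3)
s=sense();print(s["time_s"],s["position"],s["wrist_force"],s["finger_gap"])
look("w_held2");T,K=inh("w_held2")
im=cv2.imread("pics/w_held2.png");cv2.imwrite("pics/w_held2x.png",np.clip(cv2.resize(im[80:330,200:440],None,fx=2.4,fy=2.4,interpolation=cv2.INTER_CUBIC).astype(float)*1.8,0,255).astype(np.uint8))
E
```

```text
16.875 [0.55386797 0.30952828 0.15011231] [ 0.4746187   0.30813977 -0.63989443] 0.019860768415507112
w_held2 16.875 [0.55386797 0.30952828 0.15011231] [ 0.4746187   0.30813977 -0.63989443]
top surf: x at y=0 0.005295643923592912 pitch deg 0.9432030173653635 2888
z mids [-0.44 -0.46 -0.42 -0.41 -0.45 -0.45 -0.42 -0.45]
nose ymax [0.07247035 0.07463931 0.07809354 0.0794683 ]
```

View pics/w_held2x.png

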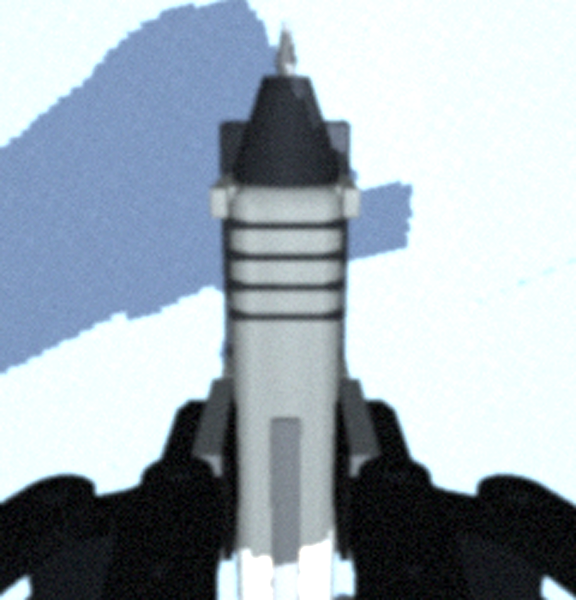

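There was no slip: the nose is at crop y=77, the same offset as before. The far saddle (210–360, centre 285) is centred under the scriber (287). Now I'll lower it gently.

```bash
python3 - <<'E'
from look import *
rc=np.array([.5535,.3096]);AR=R(75.85);m=AR[:2,1];zz=AR[:2,2];t=rc+m*.0005
move_l((*t,.085),AR,feed=.1);sleep(.2)
s=sense();print(s["time_s"],"err along/lat",(s["position"][:2]-t)@m,(s["position"][:2]-t)@zz,s["position"][2],s["wrist_force"])
t2=t-(s["position"][:2]-t)
move_l((*t2,.066),AR,feed=.05)
s=sense();print("err",(s["position"][:2]-t)@m,(s["position"][:2]-t)@zz,s["position"][2],s["wrist_force"])
look("w_low")
hit=move_l((*t2,.054),AR,feed=.015,until_force=3)
s=sense();print(hit,"err",(s["position"][:2]-t)@m,(s["position"][:2]-t)@zz,s["position"][2],s["wrist_force"],s["ft_torque"],s["time_s"])
look("w_set")
im=cv2.imread("pics/w_set.png");cv2.imwrite("pics/w_setx.png",np.clip(cv2.resize(im[80:330,200:440],None,fx=2.4,fy=2.4,interpolation=cv2.INTER_CUBIC).astype(float)*1.8,0,255).astype(np.uint8))
E
```

```text
17.925 err along/lat 0.00035520518882461657 0.00037782608602209694 0.08579261245449896 [-0.46281261  0.35072527 -1.58499656]
err -0.0005316766701282959 -0.0004517079473213601 0.06556255558487908 [ 0.55076902 -0.0155765  -1.25544092]
w_low 18.4583 [0.55305425 0.30967971 0.06556256] [ 0.55076902 -0.0155765  -1.25544092]
True err -0.0004054945903585773 -0.0004473607261121319 0.0565924041663763 [ 0.38748348 -0.98586683  4.48718104] [-0.03902028  0.09970968 -0.02032961] 19.1333
w_set 19.1333 [0.55308932 0.309801   0.0565924 ] [ 0.38748348 -0.98586683  4.48718104]
```

View pics/w_setx.png

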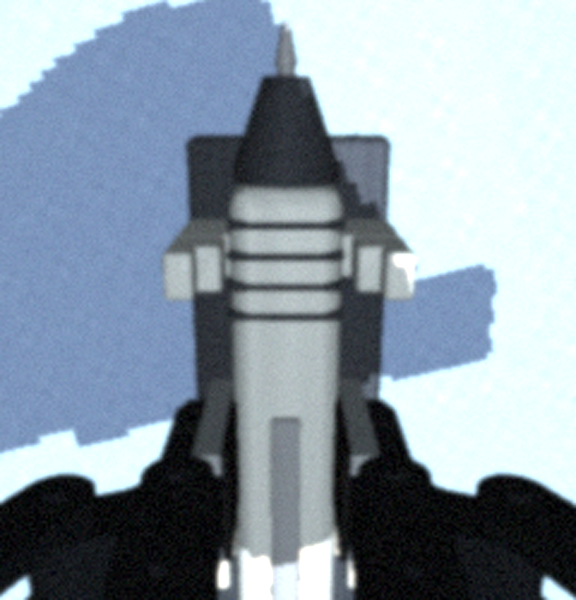

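It touched down at z=0.0566 (0.0564 expected) and sits inside the notch: saddle 165–413, centre 289, against the scriber at 287. I'll check lengthwise centring before letting go.

```bash
python3 - <<'E'
from held import *
c=camera_params("wrist");T=c["tool_from_camera"];K=c["K"]
q=lambda x,y,X:np.round(tr(200+(x+.5)/2.4-.5,80+(y+.5)/2.4-.5,X,T,K),4)
print(q(178,253,.0106),q(178,299,.0106),q(400,253,.0106),q(400,299,.0106),"nose",q(287,77,.0135),"tip",q(286,25,.0174))
E
```

```text
[ 0.0106  0.0412 -0.0215] [ 0.0106  0.0318 -0.0219] [0.0106 0.0412 0.0222] [0.0106 0.0318 0.0226] nose [ 0.0135  0.0743 -0.0001] tip [ 0.0174  0.0837 -0.0003]
```

The saddle centre is at tool y=36.5 mm, which puts the rest's middle at -0.5 mm. The scriber's centre is at about -0.6 mm, so it is centred. Releasing.

```bash
python3 - <<'E'
from look import *
AR=R(75.85);m=AR[:2,1]
command_gripper(.05,20);s=sense();print(s["finger_gap"],s["wrist_force"],s["time_s"])
p=s["position"].copy()
move_l((p[0],p[1],.12),AR,feed=.1)
q=np.array([.5535,.3096])-m*.03
movep((*q,.21),AR);sleep(.2);look("w_fin")
im=cv2.imread("pics/w_fin.png");a=np.clip(cv2.resize(im[80:250,260:380],None,fx=3.4,fy=3.4,interpolation=cv2.INTER_CUBIC).astype(float)*1.6,0,255).astype(np.uint8)
t,_=camera("top");cv2.imwrite("pics/top1.png",t[:,:,::-1])
b=cv2.resize(t[170:270,190:310,::-1],None,fx=3.2,fy=3.2,interpolation=cv2.INTER_CUBIC)
o=np.zeros((600,800,3),np.uint8);o[:a.shape[0],:a.shape[1]]=a;o[:b.shape[0],412:412+b.shape[1]]=b;cv2.imwrite("pics/fin.png",o);print(sense()["time_s"])
E
```

```text
0.04998479749679804 [-0.25851707  0.19380619  0.72779874] 19.5833
w_fin 21.0417 [0.54518174 0.28075529 0.20824584] [ 0.90953241  0.74640875 -0.59663342]
21.1417
```

View pics/fin.png

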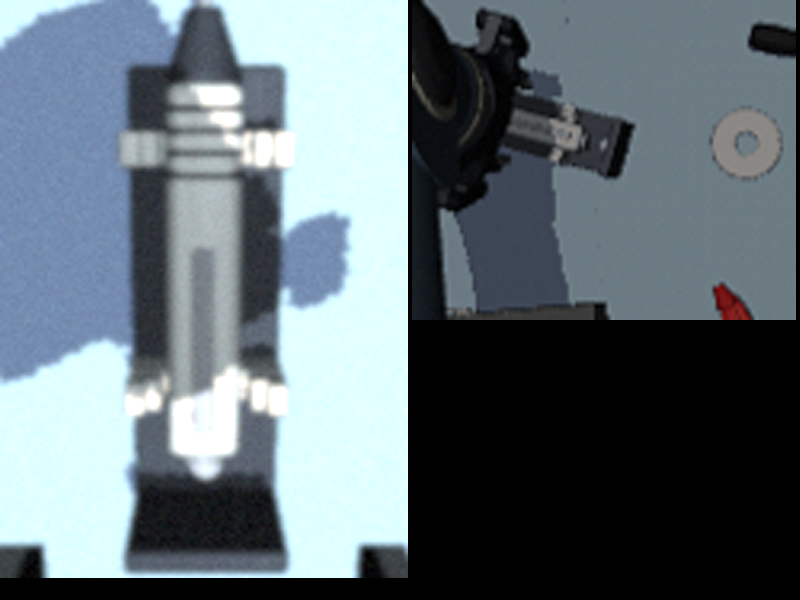

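View pics/top1.png

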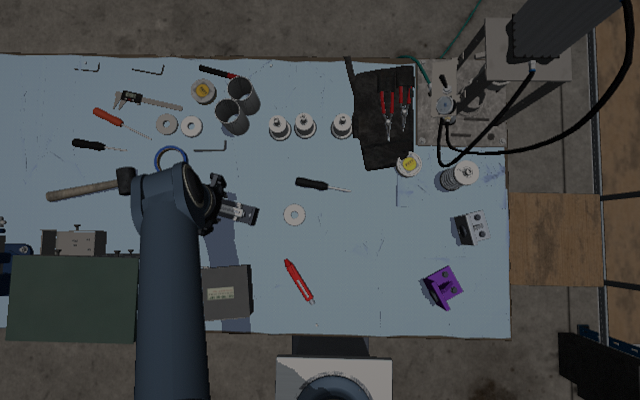

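The scriber lies in both notches with its button end towards the end plate and the point at the open end, and the bystanders look unmoved. I'll check level and centring from depth, then hand in.

```bash
python3 - <<'E'
import pickle
from h import *
im,de,p=pickle.load(open("w_fin.pkl","rb"));P=cloud(de,p)[80:250,260:380].reshape(-1,3)
a=np.radians(75.85);m=np.array([np.cos(a),np.sin(a)]);t=np.array([m[1],-m[0]])
r=P[:,:2]-[.5535,.3096];X=r@m;Y=r@t;Z=P[:,2]
k=(np.abs(Y)<.008)&(Z>.044)&(Z<.056)&(X>-.07);print("body x",np.percentile(X[k],[.5,99.5]))
for lo,hi in((-.05,-.03),(-.01,.01),(.03,.05)):
    j=k&(X>lo)&(X<hi);print(np.median(Z[j]))
k=(np.abs(Y)<.02)&(Z>.047)&(Z<.056)&(np.abs(X)<.05)
print("lat",np.percentile(Y[k],[2,98]))
q=lambda x,y,z:ray(260+(x+.5)/3.4-.5,80+(y+.5)/3.4-.5,z,p)
for n,x,y,z in(("bodyB",204,457,.05),("bodyF",205,84,.05),("btn",205,480,.042)): print(n,(q(x,y,z)[:2]-[.5535,.3096])@m)
E
python3 -c "
from rig import *
sleep(.3);finish_job();print(sense()['time_s'])"
```

```text
body x [-0.05727026  0.07107242]
0.05103201166609464
0.0510988579345934
0.050699303340919044
lat [-0.0116268   0.00909395]
bodyB -0.05456590105250948
bodyF 0.053825468278140456
btn -0.06509535130697038
the job is handed in; nothing more can be done
the job is handed in; nothing more can be done
```

I picked up the scriber and pressed its button squarely on the steel pad until it hit its stop. I then laid it in both notches of the rest, button end towards the tall end plate, let go, and handed the job in at about 21 s.

- **Button:** with the press at about 28 N, the last 7 N moved it only 0.2 mm. The point then showed about 9.4–10 mm out of the nose (10 mm expected).
- **Seating:** the scriber touched down at the expected height with under 5 N. Depth on its top read 50.7–51.1 mm along its length (50 mm expected), so it lies level.
- **Centring:** the body ends measured at -54.6 and +53.8 mm from the rest's middle, so it is centred within about 0.5 mm, and about 1 mm across.
- **Other parts:** the last top picture shows them where they were, as far as the arm let me see.

**One reading disagreed:** a rough pixel estimate put the button's end at x = -65 mm, where -59 mm was expected. The rest's bright bolt head lies at about that spot (about -63 mm), so I probably read its edge instead. I trusted the force and the point's length and did not look again.

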